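# Press the wooden lid home on the wide ceramic jar

## Robot

A 6-joint arm with a two-finger parallel gripper is mounted at the origin on a cart in front of the work surface, level with it; the furniture and walls round the work are solid. World frame = base frame: x ahead of the robot, y to its left, z up, the work surface at z = 0. Lengths are in mm, angles in rad, forces in N, time in s.
With the tool pointing down it reaches from about 300 to 775 mm from the base axis. Payload 14.6 kg.
Tool frame: the origin (TCP) lies on the centre line of the jaws, within the pads' length; the fingertips stand 22 mm ahead of it and the grasp point (between the pads) lies 3 mm ahead of it (manip.tcp_to_tips is the distance from the TCP to the fingertips, in mm); z points along the fingers, y is the direction in which the jaws open and shut (so a half turn about z gives the same grasp; the last joint's range is limited). The gripper opens to 94 mm and grips with 3 to 60 N. Pads are 16 mm wide; open, the fingers measure 119 mm over their backs; the gripper's body (75 mm by 177 mm) begins 78 mm behind the grasp point.
Start: joints at [1.271, 0.3, 1.521, -0, 1.321, -0.067], TCP at [126.885, 535.154, 227.446] pointing down, gripper open.
Joint ranges: [-3.03, 3.03], [-0.79, 2.21], [0.23, 2.52], [-1.04, 4.18], [0, 3.07], [-2.55, 2.55]. Speed limits (rad/s): [2.22, 2.22, 2.57, 3.14, 3.14, 3.14].

## Interface

Orientations are given as [roll, pitch, yaw] about the fixed x, y, z axes, in that order (R = Rz(yaw) Ry(pitch) Rx(roll)).
In Python, from cell import manip, vision, workorder gives the robot as it stands.
- The arm moves only by the tool carry_out, never from a script. Its argument "deltas" is a list of rows, each a list of 3 entries, a list of its own where there are three numbers: the shift along the tool's x, y, z in cm, then the turn about the tool's z in degrees, then the opening, from 0 (shut) to 1 (fully open). A call has 1 to 20 rows; each row shifts and turns the commanded pose from where the row before left it, along the tool's axes as they then stand; what a row does not reach is not made up. A row lasts 1/12 s, in which the tool goes at most 41.7 mm and 7.16 degrees, less where a joint would pass 70% of its speed; a pose out of reach is approached as far as the arm can. A call with a gripper value outside its range is refused whole. The fingers move at their own pace and stop on an object; "grip_force" is the grip in N (left out, the last holds). Time passes only in rows, so rows that do not move let the fingers close. It gives the time, the measured TCP pose, the force and the opening at its end, in the units of the state.
- manip.read_state(): the state, without advancing time (a new reading comes with each control period).
- vision.camera(name): name is "scene" or "side" or "wrist"; returns (picture, depth): 400x640x3 uint8, red, green, blue; 400x640 float32, mm along the optical axis (not along the pixel's ray), 0 where there is no reading.
- vision.calibration(name): a dict with "mtx" (3x3 intrinsics, pixels), "eye" and "orientation" of the camera in the world. Camera axes: x right, y down, z forward; pixel columns grow to the right and rows downward; lengths in mm; the calibration is good to about 2 mm. A picture is of the moment at which its call begins: read the wrist's pose just before it. calibration takes no time and is no camera call; for the wrist camera it gives the pose at the moment of the call.
- workorder.sign_off(): hands the job in, once; it reports no verdict.
The state is a dict: "clock": time; "joints": joint angles; "qd": joint speeds; "effort": joint torques, N m; "eef_pos": TCP position; "eef_rot": TCP orientation; "wrist_force": force on the tool from outside, world axes, zero at the start; "moment": the same for the moment, N m; "finger_gap": finger opening in mm.
Only numpy, scipy, OpenCV 4.12 (cv2) and the standard library are available. Lean on these libraries where they do the work, as an engineer would, in place of code of your own. Each camera call takes 0.05 s, during which the arm holds its last target.

## Task

Close the wide white ceramic jar for the display: put the round wooden lid on it and press it down until it is fully home, its flange lying level on the rim all round. Leave the jar standing upright with the lid on it, and leave the tall narrow jar where it stands.

Things in the scene. Friction and masses are not known exactly. Their poses are not given: they have to be found in the camera images.
- lid: Loose round wooden lid, 90 g, lying plug down on the surface at the left front. Origin: centre of the plug's underside; z up its axis. Heights from there: plug 0 to 16 mm, 68 mm across (its foot tapers to 58 mm in the lowest 7 mm); flange 16 to 24 mm, 100 mm across; neck 24 to 26 mm; round knob 26 to 52 mm, 30 mm across. Yaw does not matter.
- wide_jar: The wide, low, open white ceramic jar, loose on the surface; 94 mm across, 90 mm high, 0.7 kg. Origin: centre of its underside; z up. Mouth 80 mm across: the plug has 6 mm to spare all round. With the lid fully home the flange lies on the rim and the lid's origin is 74 mm above the jar's.
- seal (a joint): Dark rubber sealing ring in the wide jar's mouth; travel in m, downwards. At 0 its top is 6 mm below the rim: the plug rests on it with the flange 10 mm above the rim. A push of about 11 N on the lid overcomes its friction; it goes down with the lid, to 0.010 when the lid is home, and stays there without springing back.
- narrow_jar: A bystander: the tall narrow open white ceramic jar; 66 mm across, 120 mm high, mouth 54 mm across (too small for the lid), 0.5 kg. Origin: centre of its underside; z up. One jar stands at the left back, the other at the right front; which is which varies.
There are look-alikes about, which are no part of the job. What is shaped like the wide_jar but turquoise is not meant.

How it is judged (in metres and radians):
At the end, for the whole second after the job is handed in: The lid is pressed home on the wide jar: its flange within 3.5 mm of the rim, centred within 15 mm, level within about 10 degrees; the jar stands upright on the surface and both are at rest (z of lid in the frame of wide_jar between 0.065 and 0.0775 m and horizontal distance between lid and wide_jar below 0.015 m and angle between the z axis of lid and the z axis of wide_jar, either way round below 0.17 rad and angle between each of lid, wide_jar's own z axis and vertical below 0.17 rad and height (world z) of wide_jar between -0.01 and 0.01 m and linear speed of each of lid, wide_jar below 0.02 m/s); the robot touches nothing.
It fails at once if the tall narrow jar is pushed more than 30 mm or knocked over (distance of narrow_jar from where it was at the start of the episode above 0.03 m or angle between narrow_jar's own z axis and vertical above 0.3 rad).
It also fails if it takes over 51 s, if anything falls off the work surface, if the arm or the gripper's body presses on something with over 40 N, if the wrist force passes 120 N, or if a joint passes its speed limit or range.

## Working session

There is one attempt and no reset: what is moved stays moved. The work goes in short steps, Python scripts to look and compute and a tool call to move; the robot and the scene stay as the last step left them, time stands still between calls to the robot, and variables do not carry over. Pictures are saved under pics/ and viewed, and the job is handed in when it is done.

Besides the shell and the picture viewer there is one more tool, called after "Request:" by a JSON object that holds its "fn" and its "kwargs". carry_out: Moves the arm, as the interface text tells. Its arguments: {"type":"object","properties":{"deltas":{"type":"array","items":{"type":"array"}},"grip_force":{"type":"number"}},"required":["deltas"]}

```bash
mkdir -p pics; ls; cat > h.py <<'E'
import numpy as np, cv2
from scipy.spatial.transform import Rotation as Ro
from cell import manip, vision, workorder
def cal(n):
    c=vision.calibration(n); o=np.array(c["orientation"],float)
    R=o if o.shape==(3,3) else Ro.from_euler('xyz',o).as_matrix()
    return np.array(c["mtx"],float),np.array(c["eye"],float),R
def ray(n,u,v,z,c=None):
    K,e,R=c or cal(n)
    d=R@np.linalg.inv(K)@np.array([u,v,1.0]); return e+d*(z-e[2])/d[2]
def cloud(n,depth,c=None):
    K,e,R=c or cal(n); v,u=np.mgrid[0:400,0:640]
    p=np.stack([(u-K[0,2])/K[0,0]*depth,(v-K[1,2])/K[1,1]*depth,depth],-1)
    return p@R.T+e
E
python3 - <<'E'
from h import *
print(manip.read_state())
for n in ("scene","side"):
    print(n,vision.calibration(n))
    p,d=vision.camera(n); cv2.imwrite(f"pics/{n}0.png",p[:,:,::-1]); np.savez(f"{n}0.npz",p=p,d=d)
E
```

```text
pics
{'clock': 0.0, 'joints': array([ 1.27141343e+00,  3.00478997e-01,  1.52157873e+00, -2.08127791e-05,
        1.32067001e+00, -6.66066737e-02]), 'qd': array([ 0.00155656, -0.00156027, -0.00095   ,  0.0006599 ,  0.00283356,
       -0.00110893]), 'effort': array([-1.68480554e-03, -5.31812561e+01, -3.52721214e+01,  7.07562268e-02,
        2.46234139e-02, -1.05894815e-04]), 'eef_pos': array([126.81730345, 534.94376302, 226.88297099]), 'eef_rot': array([-3.14045874e+00, -5.54337524e-05,  2.90882157e+00]), 'wrist_force': array([ 0.32572949, -0.31854039,  0.82914117]), 'moment': array([-0.01129404,  0.0089131 ,  0.03641511]), 'finger_gap': 93.94695841017788}
scene {'mtx': array([[473.69472234,   0.        , 329.68049514],
       [  0.        , 473.69472234, 207.11097361],
       [  0.        ,   0.        ,   1.        ]]), 'eye': array([-114.31902763, -812.40152851, 1242.79617523]), 'orientation': array([-2.39692037, -0.00608148, -0.67789667])}
side {'mtx': array([[495.59081773,   0.        , 323.34485793],
       [  0.        , 495.59081773, 202.13527417],
       [  0.        ,   0.        ,   1.        ]]), 'eye': array([ 175.56654949, -956.91015169, 1244.36105473]), 'orientation': array([-2.40087488,  0.00778096, -0.41553086])}
```

View pics/scene0.png

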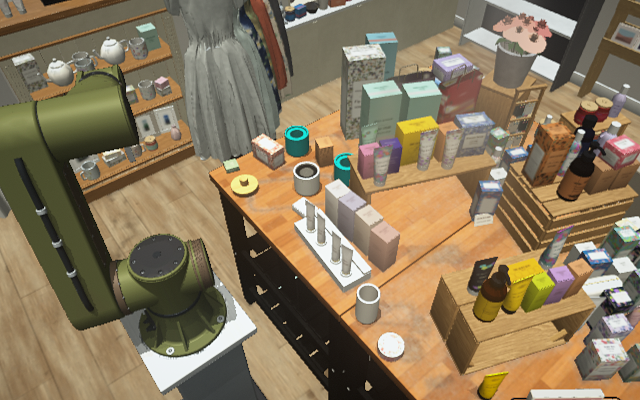

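View pics/side0.png

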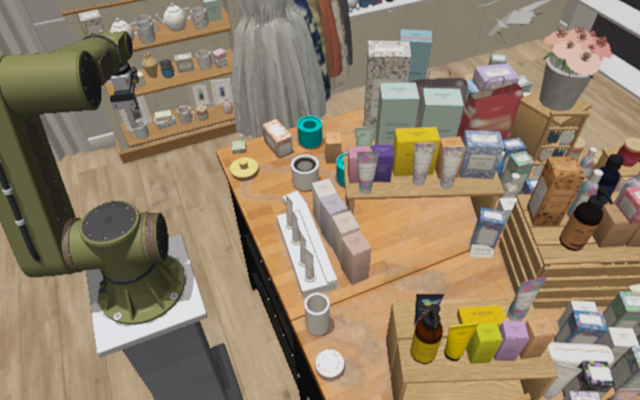

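Candidates, with scene-view pixels:
- **Lid:** the yellow wooden disc with a knob at (244,184). The white disc at (390,345) isn't wooden.
- **Wide jar:** the white, low jar with a dark ring in its mouth at (307,177). The turquoise ones at (297,140) and (343,165) are look-alikes, and the tall one at (368,303) is the narrow jar.

I'll enlarge a crop to confirm and then measure.

```bash
python3 - <<'E'
from h import *
for n,(x0,y0) in (("scene",(210,110)),("side",(210,100))):
    z=np.load(f"{n}0.npz"); p=z['p'];d=z['d']
    c=p[y0:y0+120,x0:x0+160]; cv2.imwrite(f"pics/{n}0crop.png",cv2.resize(c,None,fx=5,fy=5,interpolation=cv2.INTER_CUBIC)[:,:,::-1])
    P=cloud(n,d)
    hsv=cv2.cvtColor(p,cv2.COLOR_RGB2HSV)
    w=P[y0:y0+120,x0:x0+160]; ok=d[y0:y0+120,x0:x0+160]>0
    H=hsv[y0:y0+120,x0:x0+160].astype(int)
    # lid: yellowish, near left
    m=ok&(abs(H[...,0]-25)<6)&(H[...,1]>70)&(w[...,2]>12)&(w[...,2]<70)
    lab=cv2.connectedComponentsWithStats(m.astype(np.uint8))
    for i in range(1,lab[0]):
        if lab[2][i,4]>30:
            q=w[lab[1]==i]; print(n,"yel",lab[2][i]+np.array([x0,y0,0,0,0]),q.min(0).round(),q.max(0).round(),np.median(q,0).round(1))
            fl=q[(abs(q[:,2]-24)<5)]
            if len(fl)>20: print(cv2.minEnclosingCircle(fl[:,:2].astype(np.float32)))
            k=q[q[:,2]>38]
            if len(k): print(' knob',k.mean(0),k.max(0),len(k))
    m=ok&(H[...,1]<50)&(H[...,2]>110)&(w[...,2]>82)&(w[...,2]<98)
    lab=cv2.connectedComponentsWithStats(m.astype(np.uint8),connectivity=8)
    for i in range(1,lab[0]):
        if lab[2][i,4]>30:
            q=w[lab[1]==i]; print(n,"white",lab[2][i]+np.array([x0,y0,0,0,0]),q.min(0).round(),q.max(0).round(),cv2.minEnclosingCircle(q[:,:2].astype(np.float32)))
E
```

```text
scene yel [231 175  27  19 376] [375. 296.  14.] [473. 396.  56.] [418.6 339.7  23. ]
((423.40936279296875, 344.19927978515625), 51.59059524536133)
 knob [422.77097345 344.43404405  49.43756999] [437.96475741 357.24269342  55.5097444 ] 42
scene white [293 162  26  20 148] [555. 154.  82.] [650. 249.  96.] ((604.8223266601562, 200.29202270507812), 50.60124969482422)
scene white [326 200  28  28  92] [556. -98.  82.] [570.  44.  98.] ((564.727783203125, -27.319822311401367), 71.10848999023438)
scene white [306 217   9   8  34] [462.  -7.  83.] [482.  21.  97.] ((473.35040283203125, 7.480395317077637), 14.801204681396484)
side yel [230 158  28  20 422] [378. 285.  13.] [476. 398.  59.] [422.5 333.9  22.7]
((427.1451416015625, 340.09539794921875), 53.16792297363281)
 knob [426.05397641 339.990583    49.63441396] [440.16453338 358.55552246  58.59882588] 47
side white [291 155  28  21 198] [560. 151.  82.] [654. 254.  95.] ((607.4468994140625, 202.45498657226562), 51.41742706298828)
```

View pics/scene0crop.png

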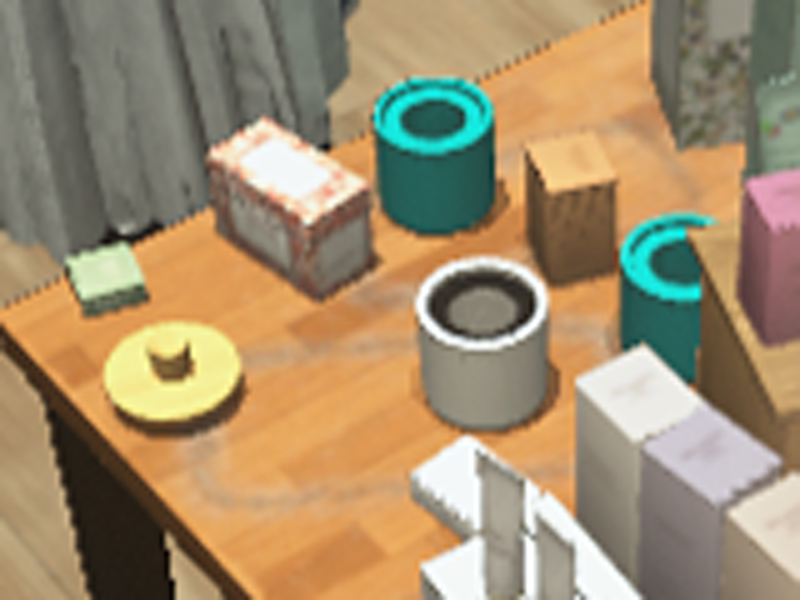

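View pics/side0crop.png

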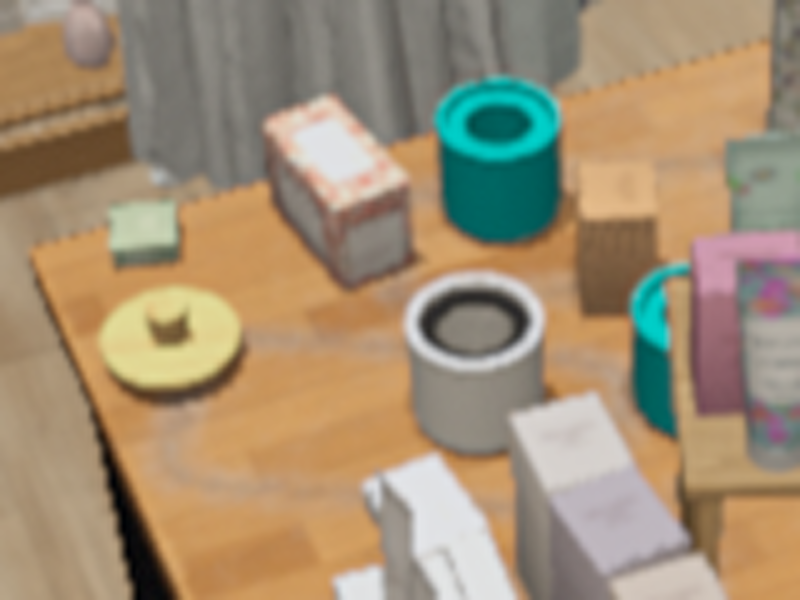

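The crop confirms it. The lid is the wooden one at about (425,342), and the white jar with the dark ring is at about (606,201) with its rim near z=90. Next I'll check clearances, then take a closer look with the wrist camera.

```bash
python3 - <<'E'
from h import *
s=manip.read_state(); R=Ro.from_euler('xyz',s['eef_rot']).as_matrix(); print(R.round(3))
Q=[]
for n in ("scene","side"):
    z=np.load(f"{n}0.npz"); P=cloud(n,z['d'])[z['d']>0]; Q.append(P)
Q=np.vstack(Q); Q=Q[(Q[:,0]>250)&(Q[:,0]<850)&(Q[:,1]>-50)&(Q[:,1]<500)&(Q[:,2]<450)&(Q[:,2]>-5)]
for y in range(480,-60,-20):
    print(f"{y:4d}",' '.join(f"{(lambda a: int(a.max()) if len(a) else -1)(Q[(abs(Q[:,0]-x)<=10)&(abs(Q[:,1]-y)<=10)][:,2]):4d}" for x in range(340,840,20)))
for t in [(425,342,160),(606,201,250)]:
    print((R.T@(np.array(t)-s['eef_pos'])).round(1))
K,e,Rc=cal("wrist"); print(e-s['eef_pos'],(R.T@Rc).round(3))
E
```

```text
[[-0.973  0.231 -0.   ]
 [ 0.231  0.973 -0.001]
 [ 0.    -0.001 -1.   ]]
 480   -1    6    4    7   27   26   28   23    3    3   78   84   84   83   -1   -1    5    4    3   -1   -1   -1   -1    3    3
 460   -1    2    4    5   27   26   23   11    4    4   81   85   86   84   80   -1    1    4   -1   -1   -1   -1    0    5    3
 440   -1    4    5    5   26   28   24    3    3    3   78   89   84   85   79    4    2   90   94   93   88   -1    6    5    4
 420   -1    4    1    4    5    6    2    2    4    6   76   86   86   84   82    4   92   94   92   91   92    0    4    3    5
 400   -1    2    3    2   24   21    0    6    3    6   76   87   87   88   84    8   93   87   -1   85   91   85    5   -1    4
 380   -1    3   23   27   26   25   28    5    3    6    6   84   84   86   85    8   92   90   84   86   93   89    5   -1    4
 360   -1    5   27   27   55   49   30   21    3    5    7   87   84   87   85    3   91   93   92   93   93    3   -1   -1    2
 340   -1    5   29   52   56   58   27   27    3    5    4   86    4    4    6    3    4   95   88   87    4   -1   
[... 1942 characters left out ...]
    3   -1   -1   -1
  20   -1    5    5    6    4   42  159  169   40   54   55  156  154  153  153   -1  209  200  313  338  338  338    6    4   -1
   0   -1    5    6    5    5   40  133  173   43   53   54  151  153  156  154  187  300  298  298  296  274    4    4  324  325
 -20   -1    3    4    5    3   41   43  164   43   55   56  160  158  159  160  196  298  300  298  301  305  301  297  334  332
 -40   -1    3    5    6    6   41  166  166   48   53   53  161  163  165  162  292  299  298  301  305  304  304  304  334  334
[-334.6 -118.9   67.1]
[-543.3 -214.4  -22.8]
[-63.77066923  16.31291861 156.70853435] [[-0.    -0.972 -0.233]
 [ 1.    -0.    -0.   ]
 [ 0.    -0.233  0.972]]
```

Request:
{"fn": "carry_out", "kwargs": {"deltas": [[[-2.8,-1.0,0],0,1],[[-2.8,-1.0,0],0,1],[[-2.8,-1.0,0.5],0,1],[[-2.8,-1.0,0.5],0,1],[[-2.8,-1.0,0.5],0,1],[[-2.8,-1.0,0.5],0,1],[[-2.8,-1.0,0.5],0,1],[[-2.8,-1.0,0.5],0,1],[[-2.8,-1.0,0.5],0,1],[[-2.8,-1.0,0.5],0,1],[[-2.8,-1.0,0.5],0,1],[[-2.66,-0.89,0.5],0,1],[[0,0,0],0,0.8],[[0,0,0],0,0.8],[[0,0,0],0,0.8]]}}

```text
clock: 1.35
eef_pos: [424.6, 342.4, 177.3]
eef_rot: [-3.141, -0.0, 2.909]
wrist_force: [-0.4, 0.2, 1.4]
finger_gap: 77.5
```

```bash
python3 - <<'E'
from h import *
s=manip.read_state(); print(s['clock'],s['eef_pos'],s['eef_rot'],s['finger_gap'])
c=cal("wrist"); p,d=vision.camera("wrist"); np.savez("w1.npz",p=p,d=d); cv2.imwrite("pics/w1.png",p[:,:,::-1])
P=cloud("wrist",d,c); H=cv2.cvtColor(p,cv2.COLOR_RGB2HSV).astype(int)
m=(d>0)&(abs(H[...,0]-25)<6)&(H[...,1]>70)&(P[...,2]>14)&(P[...,2]<62)
l=cv2.connectedComponentsWithStats(m.astype(np.uint8)); i=1+np.argmax(l[2][1:,4]); m=l[1]==i; print(l[2][i])
q=P[m]; fl=q[abs(q[:,2]-24)<4]; k=q[q[:,2]>45]
print(cv2.minEnclosingCircle(fl[:,:2].astype(np.float32)),np.median(fl[:,2]),k.mean(0),k.min(0),k.max(0))
# ellipse fit to silhouette
E
```

```text
1.35 [424.64430632 342.40052886 177.2773659 ] [-3.14126904e+00 -4.85106528e-04  2.90865390e+00] 77.54973081334747
[ 301  141   67   47 1492]<stdin>:8: RuntimeWarning: Mean of empty slice.
  ret = um.true_divide(
Traceback (most recent call last):
ValueError: zero-size array to reduction operation minimum which has no identity
```

View pics/w1.png

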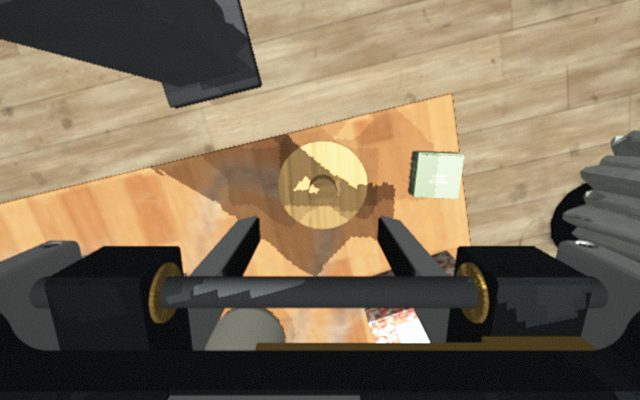

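The wrist view shows the lid disc centred near (323,185) with the knob at about (320,186), partly in shadow. I'll measure it from depth and a ray.

```bash
python3 - <<'E'
from h import *
z=np.load("w1.npz"); d=z['d']; p=z['p']; c=cal("wrist"); P=cloud("wrist",d,c)
r=np.hypot(P[...,0]-425,P[...,1]-342)
for lo,hi in((-5,10),(14,32),(40,60)):
    m=(d>0)&(r<65)&(P[...,2]>lo)&(P[...,2]<hi); print(lo,m.sum(), np.median(P[m],0) if m.any() else '')
m=(d>0)&(r<70)&(P[...,2]>13)&(P[...,2]<70)
v,u=np.nonzero(m); print((u.min()+u.max())/2,(v.min()+v.max())/2,u.max()-u.min(),v.max()-v.min())
cn=max(cv2.findContours(m.astype(np.uint8),0,1)[0],key=cv2.contourArea); e=cv2.fitEllipse(cn); print(e)
print(ray("wrist",*e[0],24,c)); 
for uv in((320,186),(323,185)): print(ray("wrist",*uv,24,c),ray("wrist",*uv,52,c))
cv2.imwrite("pics/w1c.png",cv2.resize(p[120:250,240:420],None,fx=4,fy=4)[:,:,::-1])
E
```

```text
-5 3078 [ 3.97093156e+02  3.24186828e+02 -2.19023417e-01]
14 5495 [421.87060626 348.75010192  23.76974033]
40 682 [425.35674719 347.83516931  51.44656162]
322.5 184.5 89 87
((322.22955322265625, 184.62730407714844), (87.28276824951172, 88.8826675415039), 84.79381561279297)
[424.58665745 348.06529106  24.        ]
[425.52366643 345.32694409  24.        ] [419.66693346 346.54528799  52.        ]
[425.18931821 348.79461173  24.        ] [419.36276304 349.69996877  52.        ]
```

View pics/w1c.png

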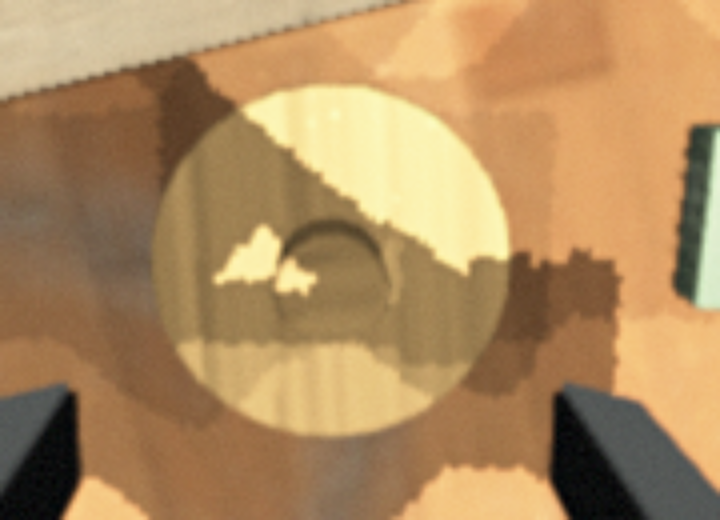

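The wrist camera puts the lid at (425,348), while scene and side put it at y≈340–344. The jaws centre it along y, so I'll aim at (425,346.5). The descent ends at TCP z=50, with the tips 4 mm above the flange.

Request:
{"fn": "carry_out", "kwargs": {"deltas": [[[0.05,0.4,1.5],0,0.7],[[0,0,1.5],0,0.7],[[0,0,1.5],0,0.7],[[0,0,1.5],0,0.7],[[0,0,1.5],0,0.7],[[0,0,1.5],0,0.7],[[0,0,1.5],0,0.7],[[0,0,1.0],0,0.7],[[0,0,0.7],0,0.7],[[0,0,0.5],0,0.7],[[0,0,0],0,0.7],[[0,0,0],0,0.7]], "grip_force": 35}}

```text
clock: 2.4
eef_pos: [425.5, 346.5, 50.9]
eef_rot: [3.141, 0.0, 2.909]
wrist_force: [-0.4, 0.3, 0.4]
finger_gap: 65.8
```

Request:
{"fn": "carry_out", "kwargs": {"deltas": [[[0,0,0],0,0.5],[[0,0,0],0,0.4],[[0,0,0],0,0.3],[[0,0,0],0,0.0],[[0,0,0],0,0],[[0,0,0],0,0],[[0,0,0],0,0],[[0,0,0],0,0]], "grip_force": 35}}

```text
clock: 3.07
eef_pos: [425.5, 346.3, 50.6]
eef_rot: [3.141, 0.0, 2.909]
wrist_force: [0.0, 0.4, 1.1]
finger_gap: 29.3
```

Gripped: the gap is 29.3 mm against a 30 mm knob. I'll refine the jar position from the first images, using the lid, whose place the grip now gives, to check the bias of each camera.

```bash
python3 - <<'E'
from h import *
for n in("scene","side"):
    z=np.load(f"{n}0.npz");p=z['p'];d=z['d'];P=cloud(n,d);H=cv2.cvtColor(p,cv2.COLOR_RGB2HSV).astype(int);c=cal(n)
    def circ(m,h,tag):
        l=cv2.connectedComponentsWithStats(m.astype(np.uint8)); i=1+np.argmax(l[2][1:,4]); m=(l[1]==i).astype(np.uint8)
        cn=max(cv2.findContours(m,0,1)[0],key=cv2.contourArea)[:,0]
        q=np.array([ray(n,a,b,h,c) for a,b in cn])[:,:2]
        A=np.c_[2*q,np.ones(len(q))]; 
        w=np.ones(len(q),bool)
        for _ in range(5):
            s=np.linalg.lstsq(A[w],(q[w]**2).sum(1),rcond=None)[0]; r=np.sqrt(s[2]+s[0]**2+s[1]**2); e=np.hypot(*(q-s[:2]).T)-r; w=abs(e)<3
        print(n,tag,s[:2].round(1),r.round(1),w.sum(),len(q))
    box=lambda x0,y0,x1,y1:(np.add.outer(np.zeros(400),np.arange(640))>=x0)&(np.add.outer(np.zeros(400),np.arange(640))<=x1)&(np.add.outer(np.arange(400),np.zeros(640))>=y0)&(np.add.outer(np.arange(400),np.zeros(640))<=y1)
    bl=box(225,150,265,200); circ(bl&(abs(H[...,0]-25)<6)&(H[...,1]>70)&(H[...,2]>170),24,"lid")
    bj=box(285,150,325,200); 
    for t in(180,200): circ(bj&(H[...,1]<50)&(H[...,2]>t),90,f"jar{t}")
    # inner dark ring
    circ(bj&(H[...,2]<80),87,"dark")
E
```

```text
scene lid [424.5 345.2] 49.2 66 66
scene jar180 [603.4 203.6] 45.6 62 62
scene jar200 [603.4 203.7] 45.5 61 61
scene dark [603.4 204.7] 31.1 31 64
side lid [426.3 343.1] 49.5 66 67
side jar180 [615.4  67.1] 36.1 12 56
side jar200 [611.9  74.2] 29.1 15 48
side dark [606.8 201.5] 31.5 35 56
```

Request:
{"fn": "carry_out", "kwargs": {"deltas": [[[0,0,-1],0,0],[[0,0,-1.5],0,0],[[0,0,-2],0,0],[[0,0,-2.5],0,0],[[0,0,-2.5],0,0],[[0,0,-2.5],0,0],[[0,0,-2],0,0],[[0,0,-1],0,0],[[0,0,0],0,0],[[0,0,0],0,0]]}}

```text
clock: 3.9
eef_pos: [425.3, 346.1, 200.0]
eef_rot: [-3.141, -0.0, 2.909]
wrist_force: [-1.2, -0.3, -1.2]
finger_gap: 29.3
```

With the bias taken off, the two views agree on the jar at about (605,204.5). I'm carrying the lid over it at z=200.

Request:
{"fn": "carry_out", "kwargs": {"deltas": [[[-0.76,-0.33,0],0,0],[[-1.5,-0.7,0],0,0],[[-2.0,-0.9,0],0,0],[[-2.3,-1.1,0],0,0],[[-2.3,-1.1,0],0,0],[[-2.3,-1.1,0],0,0],[[-2.3,-1.1,0],0,0],[[-2.3,-1.1,0],0,0],[[-2.0,-0.9,0],0,0],[[-1.5,-0.7,0],0,0],[[-1.0,-0.4,0],0,0],[[-0.5,-0.3,0],0,0],[[0,0,0],0,0],[[0,0,0],0,0],[[0,0,0],0,0]]}}

```text
clock: 5.15
eef_pos: [604.4, 204.3, 200.3]
eef_rot: [-3.141, -0.0, 2.91]
wrist_force: [0.3, -0.1, -0.2]
finger_gap: 29.5
```

```bash
python3 - <<'E'
from h import *
s=manip.read_state(); print(s['eef_pos'],s['eef_rot'],s['wrist_force'])
ims=[]
for n in ("scene","side"):
    p,d=vision.camera(n); np.savez(f"{n}1.npz",p=p,d=d)
    ims.append(cv2.resize(p[90:215,245:375],(400,385),interpolation=cv2.INTER_CUBIC))
    P=cloud(n,d);H=cv2.cvtColor(p,cv2.COLOR_RGB2HSV).astype(int)
    r=np.hypot(P[...,0]-605,P[...,1]-204)
    m=(d>0)&(abs(H[...,0]-25)<8)&(H[...,1]>60)&(r<75)&(P[...,2]>155)&(P[...,2]<182)
    q=P[m]; print(n,m.sum(),cv2.minEnclosingCircle(q[:,:2].astype(np.float32)),np.median(q,0))
    A=np.c_[q[:,:2],np.ones(len(q))]; print(np.linalg.lstsq(A,q[:,2],rcond=None)[0][:2])
cv2.imwrite("pics/over.png",np.hstack(ims)[:,:,::-1])
E
```

```text
[604.44602006 204.3211517  200.32228561] [-3.14149864e+00 -3.80900496e-04  2.90955471e+00] [ 0.32007816 -0.06854083 -0.24735363]
scene 320 ((601.9816284179688, 201.52987670898438), 51.476097106933594) [590.68477259 190.04771101 172.06006721]
[-0.0027601  -0.00318785]
side 357 ((606.865478515625, 199.10911560058594), 51.80263900756836) [596.49878603 191.10736186 172.58797589]
[-0.0101484  -0.00295304]
```

View pics/over.png

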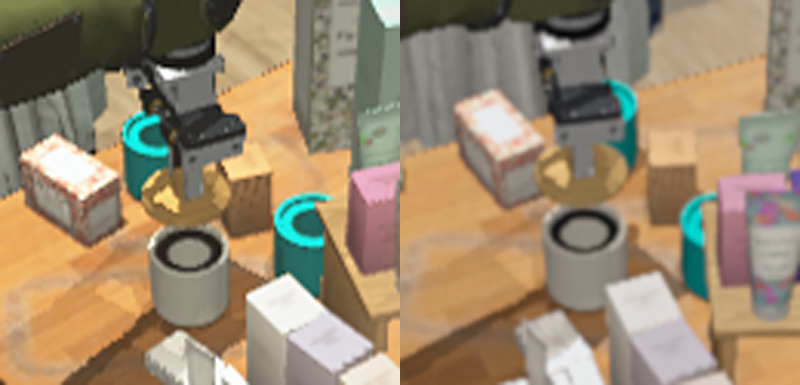

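In both views (lid about (187,195) in the left crop, (585,170) in the right; jar mouth below at (185,247) and (583,230)) the held lid is level. It is within about 2 mm of the jar axis. I'll nudge it 1 mm and lower it until it's just entering.

Request:
{"fn": "carry_out", "kwargs": {"deltas": [[[-0.1,0.1,0.5],0,0],[[0,0,1],0,0],[[0,0,1],0,0],[[0,0,1],0,0],[[0,0,1],0,0],[[0,0,0.7],0,0],[[0,0,0.4],0,0],[[0,0,0.2],0,0],[[0,0,0.2],0,0],[[0,0,0.2],0,0],[[0,0,0],0,0],[[0,0,0],0,0]]}}

```text
clock: 6.25
eef_pos: [606.3, 204.5, 138.7]
eef_rot: [3.141, 0.0, 2.909]
wrist_force: [-0.4, -0.2, -1.6]
finger_gap: 29.6
```

Request:
{"fn": "carry_out", "kwargs": {"deltas": [[[0,0,0.1],0,0],[[0,0,0.1],0,0],[[0,0,0.1],0,0],[[0,0,0.1],0,0],[[0,0,0.1],0,0],[[0,0,0],0,0]], "grip_force": 55}}

```text
clock: 6.75
eef_pos: [606.4, 204.5, 134.2]
eef_rot: [3.141, 0.001, 2.909]
wrist_force: [-3.3, -0.8, 5.4]
finger_gap: 29.2
```

```bash
cat > look.py <<'E'
import sys
from h import *
t=sys.argv[1]; s=manip.read_state(); print(s['clock'],s['eef_pos'],s['wrist_force'],s['finger_gap'])
ims=[]
for n in ("scene","side"):
    p,d=vision.camera(n)
    ims.append(cv2.resize(p[110:215,245:375],(400,323),interpolation=cv2.INTER_CUBIC))
    P=cloud(n,d);H=cv2.cvtColor(p,cv2.COLOR_RGB2HSV).astype(int)
    r=np.hypot(P[...,0]-605,P[...,1]-204)
    m=(d>0)&(abs(H[...,0]-25)<8)&(H[...,1]>60)&(r<60)&(P[...,2]>85)&(P[...,2]<122)
    q=P[m]; med=np.median(q[:,2]); q=q[abs(q[:,2]-med)<6]
    A=np.c_[q[:,:2],np.ones(len(q))]; print(n,len(q),cv2.minEnclosingCircle(q[:,:2].astype(np.float32)),med,np.linalg.lstsq(A,q[:,2],rcond=None)[0][:2])
cv2.imwrite(f"pics/{t}.png",np.hstack(ims)[:,:,::-1])
E
python3 look.py in1
```

```text
6.75 [606.35058873 204.45131913 134.24594615] [-3.30175704 -0.75160827  5.39567163] 29.23515952279784
scene 279 ((602.1921997070312, 202.07455444335938), 51.58036422729492) 105.49194480344784 [-0.00112819 -0.00996398]
side 316 ((606.687744140625, 199.56405639648438), 50.749778747558594) 106.85035847140523 [-0.00518206 -0.02261187]
```

View pics/in1.png

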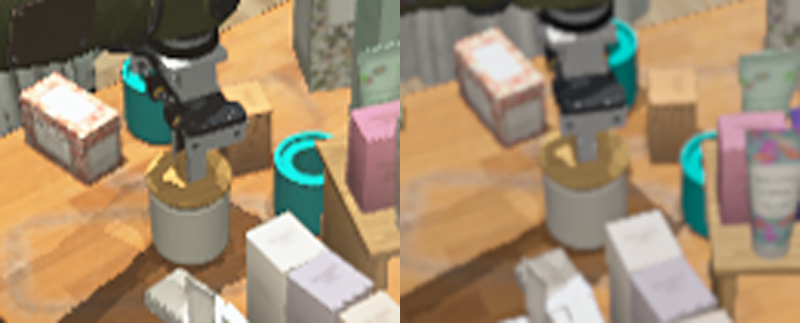

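The plug is seated on the seal: TCP is at 134.2 where I expected 134.6, with 5 N upward. The −3 N sideways force suggests light contact, so I'll ease 1 mm back in x while pressing down.

Request:
{"fn": "carry_out", "kwargs": {"deltas": [[[0.1,0,0.1],0,0],[[0,0,0.1],0,0],[[0,0,0.1],0,0],[[0,0,0.1],0,0],[[0,0,0.1],0,0],[[0,0,0],0,0]]}}

```text
clock: 7.35
eef_pos: [606.1, 204.5, 129.9]
eef_rot: [3.141, 0.003, 2.909]
wrist_force: [0.7, -2.9, 7.2]
finger_gap: 29.1
```

Request:
{"fn": "carry_out", "kwargs": {"deltas": [[[0,0,0.1],0,0],[[0,0,0.1],0,0],[[0,0,0.1],0,0],[[0,0,0.1],0,0],[[0,0,0.1],0,0],[[0,0,0],0,0],[[0,0,0],0,0]]}}

```text
clock: 7.93
eef_pos: [606.1, 204.5, 124.9]
eef_rot: [3.141, 0.003, 2.909]
wrist_force: [0.6, -1.2, 8.1]
finger_gap: 28.9
```

```bash
python3 look.py in2
```

```text
7.9333 [606.11370886 204.5016463  124.92205931] [ 0.5825309  -1.19063606  8.08920198] 28.91066500345477
scene 280 ((603.3999633789062, 200.26158142089844), 52.521080017089844) 96.55868422297476 [0.00126589 0.00838681]
side 312 ((605.0886840820312, 198.1420440673828), 52.62382125854492) 97.22814802615858 [-0.01290494 -0.01199915]
```

View pics/in2.png

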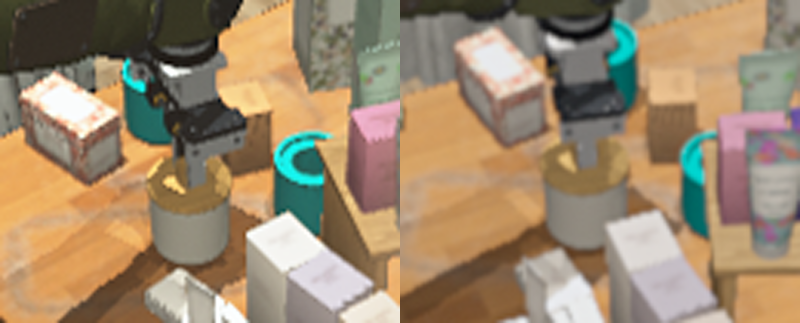

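The lid has gone down about 10 mm and the flange top reads about 97 (98 is home). I'll push a little more to feel the hard stop.

Request:
{"fn": "carry_out", "kwargs": {"deltas": [[[0,0,0.05],0,0],[[0,0,0.05],0,0],[[0,0,0.05],0,0],[[0,0,0],0,0]]}}

```text
clock: 8.37
eef_pos: [606.2, 204.5, 124.5]
eef_rot: [3.141, 0.003, 2.909]
wrist_force: [-3.4, -4.6, 17.0]
finger_gap: 29.3
```

Request:
{"fn": "carry_out", "kwargs": {"deltas": [[[0,0,0.05],0,0],[[0,0,0.05],0,0],[[0,0,0],0,0]]}}

```text
clock: 8.62
eef_pos: [606.3, 204.5, 124.5]
eef_rot: [3.14, 0.004, 2.909]
wrist_force: [-7.7, -6.0, 24.8]
finger_gap: 29.1
```

The force climbs to 25 N with no further travel, so it's at the hard stop. I'll relax the push, open slowly and retreat straight up.

Request:
{"fn": "carry_out", "kwargs": {"deltas": [[[0,0,-0.1],0,0],[[0,0,-0.1],0,0],[[0,0,0],0,0],[[0,0,0],0,0.35],[[0,0,0],0,0.4],[[0,0,0],0,0.5],[[0,0,0],0,0.6],[[0,0,0],0,0.6],[[0,0,0],0,0.6]]}}

```text
clock: 9.37
eef_pos: [605.2, 204.7, 122.7]
eef_rot: [-3.141, -0.0, 2.909]
wrist_force: [0.3, 0.6, -0.3]
finger_gap: 56.2
```

Request:
{"fn": "carry_out", "kwargs": {"deltas": [[[0,0,-0.5],0,0.6],[[0,0,-1],0,0.6],[[0,0,-2],0,0.6],[[0,0,-2],0,0.6],[[0,0,-2],0,0.6],[[0,0,-2],0,0.6],[[1,0,-2],0,0.6],[[2,1,0],0,0.6],[[3,1,0],0,0.6],[[3,1,0],0,0.6],[[3,1,0],0,0.6],[[3,1,0],0,0.6],[[2,1,0],0,0.6],[[1,0,0],0,0.6],[[0,0,0],0,0.6],[[0,0,0],0,0.6]]}}

```text
clock: 10.7
eef_pos: [444.3, 304.4, 238.7]
eef_rot: [3.141, 0.001, 2.909]
wrist_force: [0.2, -0.1, 0.1]
finger_gap: 56.2
```

```bash
python3 look.py fin; python3 - <<'E'
from h import *
for n in("scene","side"):
    p,d=vision.camera(n); P=cloud(n,d); o=cloud(n,np.load(f"{n}0.npz")['d'])
    c=(363,302) if n=="scene" else (316,313)
    a=np.s_[c[1]-15:c[1]+15,c[0]-10:c[0]+10]
    print(n,"narrow jar picture diff",np.abs(p[a].astype(int)-np.load(f"{n}0.npz")['p'][a]).mean())
E
```

```text
10.7 [444.34148017 304.35402716 238.66746332] [ 0.20023554 -0.05484923  0.09265463] 56.22888598525001
scene 345 ((602.449951171875, 203.09852600097656), 51.9974479675293) 96.24862286605912 [-0.01080644  0.00554114]
side 395 ((606.4073486328125, 200.7975311279297), 54.50813674926758) 96.90548901468651 [-0.00159525 -0.01972392]
scene narrow jar picture diff 11.513333333333334
side narrow jar picture diff 5.183333333333334
```

View pics/fin.png

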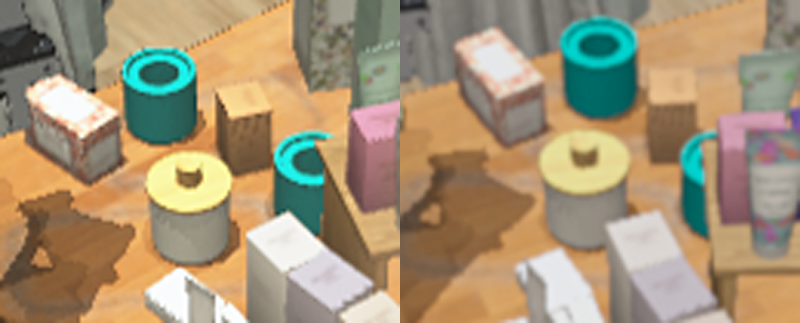

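The lid sits flat and level on the jar, flange top about 96.5–97, and nothing else has moved nearby. The narrow jar's picture difference is small and fits changed light; the arm never went near it. Handing in.

```bash
python3 -c "
from h import *
print(workorder.sign_off())"
```

```text
the job is handed in; nothing more can be done
None
```

The wide white jar is closed: I set the wooden lid on it, pressed it home and handed the job in at about 11 s. I gripped the lid by its knob, then pressed about 10 mm until the force rose to 25 N with no further travel. Then I let go and backed well clear.

**Last checks:**
- **Height:** the flange top measured about 96.5 mm in both views, where 98 mm is fully home. The depth readings also came out about 1 mm low on the lid at the start.
- **Level and centring:** the lid is level to about 1° and centred on the jar within about 3 mm.
- **Clear of the robot:** the wrist force is near zero and the gripper touches nothing.

**Disagreements:** the cameras differed by 2–8 mm in absolute position. I corrected for that using where the grip centred the lid. The picture around the narrow jar differed slightly from the start. I put this down to changed light or shadow, since the arm never went near it, but I did not measure that jar's position again.

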